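Push a board rack through the spring-gated hand-over chute

ROBOT

A 6-joint arm with a two-finger parallel gripper is mounted at the origin on the work surface. World frame = base frame: x ahead of the robot, y to its left, z up, the work surface at z = 0. Lengths are in mm, angles in rad, forces in N, time in s.
With the tool pointing down it reaches from about 375 to 975 mm from the base axis. Payload 3.8 kg.
Tool frame: the origin (TCP) lies on the centre line of the jaws, within the pads' length; the fingertips stand 14 mm ahead of it and the grasp point (between the pads) lies 5 mm behind it; y points along the fingers, z is the direction in which the jaws open and shut, and the axes are right-handed (so a half turn about y gives the same grasp; the last joint's range is limited). The gripper opens to 88 mm and grips with 3 to 60 N. Pads are 18 mm wide; open, the fingers measure 123 mm over their backs; the gripper's body (75 mm by 187 mm) begins 45 mm behind the grasp point.
Start: joints at [-1.172, 0.264, 1.604, -0, 1.274, -0.037], TCP at [284.936, -611.907, 252.706] pointing down, gripper open.
Joint ranges: [-2.63, 2.63], [-0.94, 2.18], [0.31, 2.57], [-1.31, 4.45], [0, 2.66], [-2.55, 2.55]. Speed limits (rad/s): [2.57, 2.57, 3.14, 3.14, 3.14, 3.14].

INTERFACE

Orientations are given as a rotation vector (axis times angle).
In Python, from cell import arm gives the robot as it stands. The module is installed in compiled form; this text tells all that it offers.
- The arm moves only by the tool carry_out, never from a script. Its argument "targets" is a list of rows, each a list of 7 numbers: the shift along the tool's x, y, z in m, then the turn, a rotation vector about the tool's x, y, z in rad, then the closure, from 0 (fully open) to 1 (shut). In form: [[x, y, z, rx, ry, rz, hand], ...]. A call has 1 to 20 rows; each row shifts and turns the commanded pose from where the row before left it, along the tool's axes as they then stand; what a row does not reach is not made up. A row lasts 1/12 s, in which the tool goes at most 41.7 mm and 7.16 degrees, less where a joint would pass 70% of its speed; a pose out of reach is approached as far as the arm can. A call with a gripper value outside its range is refused whole. The fingers move at their own pace and stop on an object; "force" is the grip in N (left out, the last holds). Time passes only in rows, so rows that do not move let the fingers close. It gives the time, the measured TCP pose, the force and the opening at its end, in the units of the state.
- arm.observe(): the state, without advancing time (a new reading comes with each control period).
- arm.camera(name): name is "side" or "top"; returns a dict with "pixels" (420x560x3 uint8, blue, green, red), "depth" (420x560 float32, mm along the optical axis (not along the pixel's ray), 0 where there is no reading), "vfov" (degrees; the focal length in pixels is half the picture's height over the tangent of half this angle, whatever the lens; pixels are square), "cx", "cy" (the principal point, pixels), "cam_to_world" (4x4, takes a point from camera to world coordinates). Camera axes: x right, y up, looking along -z (the intrinsics and any distortion apply to the point x, -y, -z); pixel columns grow to the right and rows downward; lengths in mm; the calibration is good to about 2 mm. A picture is of the moment at which its call begins.
- arm.sign_off(): hands the job in, once; it reports no verdict.
The state is a dict: "time_s": time; "q": joint angles; "joint_vel": joint speeds; "effort": joint torques, N m; "ee_pos": TCP position; "tool_rot": TCP orientation; "wrist_force": force on the tool from outside, world axes, zero at the start; "moment": the same for the moment, N m; "opening": finger opening in mm.
Only numpy, scipy, OpenCV 4.12 (cv2) and the standard library are available. Lean on these libraries where they do the work, as an engineer would, in place of code of your own. Each camera call takes 0.05 s, during which the arm holds its last target.

TASK

Pass the board rack on to the next work place: press the steel flap beside the chute down with one fingertip so that the spring gate swings up, and keep holding it up while you push the rack along the lane with the other finger. The gate must stay clear of the rack until the whole rack has gone past it; then let the gate drop shut behind the rack and take your hand away. Only push: do not lift or tip the rack, leave it lying flat in the lane, and leave the bottle, brush and reel where they stand.

Things in the scene. Friction and masses are not known exactly. Their poses are not given: they have to be found in the camera images.
- chute: Straight open-topped chute fixed to the bench: dark grey floor between two aluminium rails. Origin on the bench under mid-lane; y runs along the lane, the way the rack is pushed; x across it (the flap is on the -x side); z up. Lane floor at z 20 mm; lane 66 mm wide (x -33 to 33); rails 6 mm thick, tops at z 40 mm. Runs from y -210 (open end) to y 180 (12 mm high lip).
- gate_line (a point): Point fixed on the chute: on the lane floor, mid-width, under the middle of the shut gate arm (chute frame x 0, y 20, z 20 mm). Axes as the chute's. The rack is past the gate when its rear end is more than 4 mm beyond this point along chute y.
- gate_flap (a joint): Angle of the spring gate: 0 shut, 1.31 fully open (hard stop). Gate arm and flap are one steel part, hinged along the near rail's top outer edge, parallel to the lane. Pressing the flap down raises the arm; a fingertip 25 to 35 mm outside the hinge feels about 2 N at first, 5 N when open. The spring shuts it when let go. The rack cannot push the arm open; it clears the arm above 1.15.
- flap_hinge (a point): Point fixed on the hinge line beside the gate arm (chute frame x -39, y 20, z 40 mm). The flap is a 3 mm plate 50 mm wide from the hinge to its 6 mm round rolled edge, and runs along the rail from chute y -162 to y 42: press it anywhere along that. Shut, it leans 48 deg up and away from the lane (edge at x -72, z 77 mm); open, it slopes 27 deg below level (edge at x -84, z 17 mm).
- gate_tip (a point): Free end of the gate arm, at its underside, on the moving part: 42 mm from the hinge line. The arm is a steel bar 42 mm long from the hinge, 14 mm high, 4 mm thick along the lane. Shut, it reaches level over the near rail to just past mid-lane, 22 to 36 mm above the lane floor; open, it stands up beside the near rail, top 45 mm above the hinge, reaching up to 16 mm outside the hinge line.
- rack: Black slotted rack with four small green circuit boards on edge, one rigid piece, 0.2 to 0.4 kg. Base 62 mm wide (x), 96 mm long (y), 12 mm high; end walls 54 mm wide, 40 mm high, 5 mm thick; boards 44 mm wide reach 52 mm above its underside. Origin at the centre of its underside, axes as the chute's. It starts in the lane, its front 15 to 55 mm short of the gate.
- rack_front (a point): Middle of the rack's leading end, at its underside (48 mm ahead of its origin).
- rack_rear (a point): Middle of the rack's trailing end, at its underside (48 mm behind its origin). The rear wall above it, 54 mm wide and 40 mm high, is the face to push.
- flux_bottle: Loose bystander: pale teal plastic dropper bottle, 42 mm across, 128 mm high with its thin spout, standing beyond the far rail. Origin at the centre of its underside.
- brush: Loose bystander: black antistatic brush with a bow handle, 30 x 85 x 58 mm, lying bristles down beyond the far rail. Origin at the centre of its underside.
- solder_reel: Loose bystander: pale metal solder reel standing on its flange, 52 mm across, 38 mm high, on the robot's side of the chute. Origin at the centre of its underside.
There are look-alikes about, which are no part of the job. What is shaped like the rack but brown or pink is not meant.

How it is judged:
By the outcome, as a careful person would: the job done as asked, in the order asked, and still so for the second after the job is handed in, with the robot touching nothing.
It also fails if it takes over 54 s, if anything falls off the work surface, if the arm or the gripper's body presses on something with over 40 N, if the wrist force passes 120 N, or if a joint passes its speed limit or range.

## Working session

There is one attempt and no reset: what is moved stays moved. The work goes in short steps, Python scripts to look and compute and a tool call to move; the robot and the scene stay as the last step left them, time stands still between calls to the robot, and variables do not carry over. Pictures are saved under pics/ and viewed, and the job is handed in when it is done.

Besides the shell and the picture viewer there is one more tool, called as name(argument=value, ...), one argument or row to a line, values as JSON. carry_out: Moves the arm, as the interface text tells. Its arguments: {"type":"object","properties":{"targets":{"type":"array"},"force":{"type":"number"}},"required":["targets"]}

```bash
mkdir -p pics; python3 - <<'E'
from cell import arm
import cv2,numpy as np
s=arm.observe();print({k:(np.round(v,3).tolist() if not np.isscalar(v) else v) for k,v in s.items()})
for n in("side","top"):
    c=arm.camera(n);cv2.imwrite(f"pics/{n}0.png",c["pixels"]);np.savez(f"{n}0.npz",**c)
    print(n,c["vfov"],c["cx"],c["cy"],np.round(c["cam_to_world"],3).tolist(),c.keys())
E
```

```text
{'time_s': 0.0, 'q': [-1.172, 0.265, 1.605, -0.0, 1.274, -0.037], 'joint_vel': [-0.0, 0.001, 0.0, -0.0, -0.0, -0.001], 'effort': [-0.001, -50.211, -35.687, 0.073, 0.029, -0.0], 'ee_pos': [284.706, -611.288, 251.413], 'tool_rot': [-0.439, 1.983, -1.978], 'wrist_force': [0.21, -0.792, -0.277], 'moment': [0.021, -0.032, -0.001], 'opening': 87.96750364119723}
side 50.92746090131793 281.7401190341201 209.1699253149714 [[-0.966, 0.145, -0.215, 301.184], [-0.259, -0.556, 0.79, 769.72], [-0.005, 0.818, 0.575, 666.241], [0.0, 0.0, 0.0, 1.0]] dict_keys(['pixels', 'depth', 'vfov', 'cx', 'cy', 'cam_to_world'])
top 47.979558144077274 283.6861147197658 205.2932351516615 [[0.011, 0.981, -0.196, 361.818], [-0.999, 0.017, 0.029, -29.049], [0.032, 0.196, 0.98, 981.827], [0.0, 0.0, 0.0, 1.0]] dict_keys(['pixels', 'depth', 'vfov', 'cx', 'cy', 'cam_to_world'])
```

View pics/side0.png

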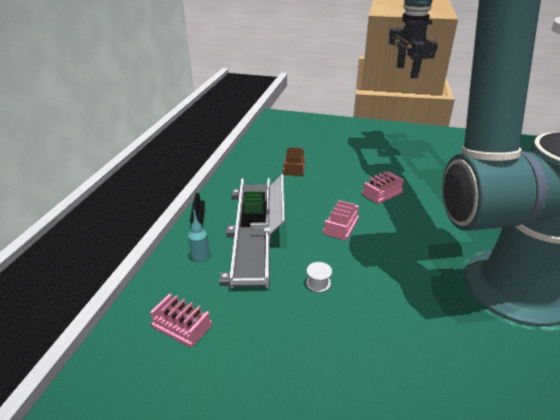

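View pics/top0.png

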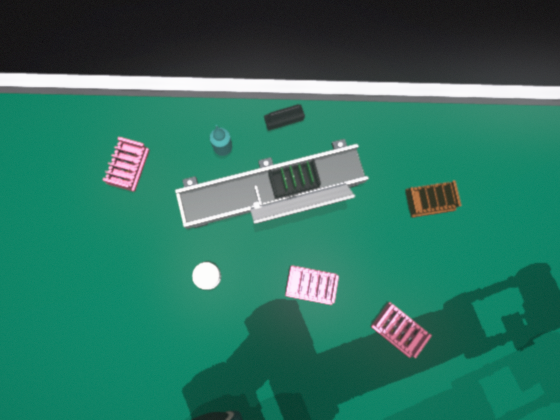

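Side view: the chute runs from (255,280), the lip end, to (255,185), with the flap facing the robot. Top view: the lip end is at about (180,208), the open end at (362,165), the rack at (295,180) and the gate arm at (258,196). I'll zoom in for accuracy.

```bash
cat > h.py <<'E'
import numpy as np,cv2
def load(f): return dict(np.load(f))
def ray(c,u,v):
    f=c["pixels"].shape[0]/2/np.tan(np.radians(float(c["vfov"]))/2)
    d=np.array([(u-c["cx"])/f,-(v-c["cy"])/f,-1.]);M=c["cam_to_world"]
    return M[:3,3],M[:3,:3]@d
def onz(c,u,v,z):
    o,d=ray(c,u,v);return o+d*(z-o[2])/d[2]
def proj(c,p):
    M=c["cam_to_world"];f=c["pixels"].shape[0]/2/np.tan(np.radians(float(c["vfov"]))/2)
    q=M[:3,:3].T@(np.asarray(p)-M[:3,3]);return c["cx"]+f*q[0]/-q[2],c["cy"]-f*q[1]/-q[2]
def pt(c,u,v):
    o,d=ray(c,u,v);return o+d*float(c["depth"][int(v),int(u)])
E
python3 - <<'E'
from h import *
t=load("top0.npz");s=load("side0.npz")
a=t["pixels"][130:240,165:375];cv2.imwrite("pics/tz.png",cv2.resize(a,None,fx=3.8,fy=3.8,interpolation=cv2.INTER_CUBIC))
a=s["pixels"][165:300,215:295];cv2.imwrite("pics/sz.png",cv2.resize(a,None,fx=4.4,fy=4.4,interpolation=cv2.INTER_CUBIC))
for u,v in [(220,200),(330,170),(400,300),(206,275)]: print(pt(t,u,v))
E
```

```text
[563.00428956  74.89658656  20.14328338]
[ 632.14205696 -154.6570727    20.02954197]
[ 363.84190546 -300.39332754   -2.87430183]
[407.60967988  94.49758242  39.9457342 ]
```

View pics/tz.png

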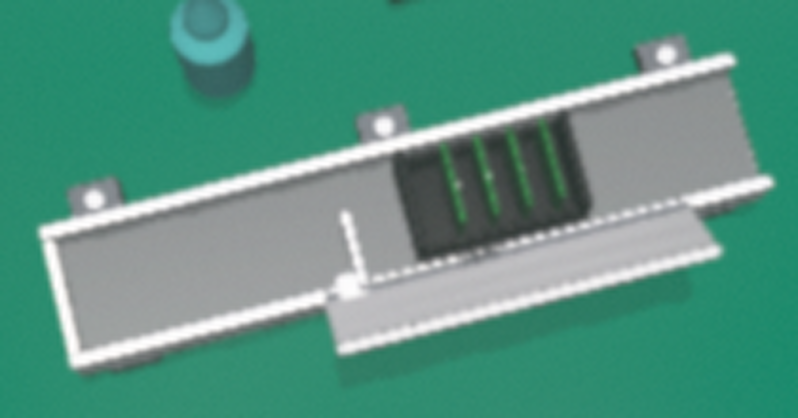

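View pics/sz.png

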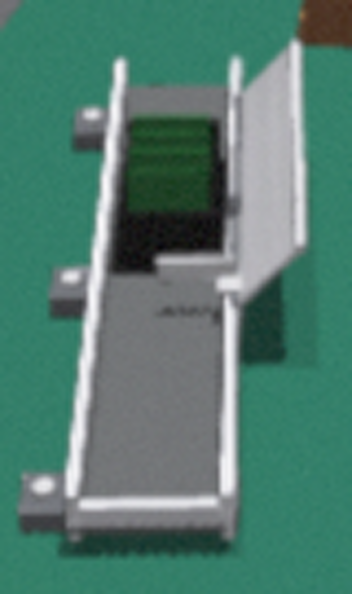

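```bash
cat > cal.py <<'E'
from h import *
def cloud(c):
    H,W=c["depth"].shape;f=H/2/np.tan(np.radians(float(c["vfov"]))/2)
    u,v=np.meshgrid(np.arange(W),np.arange(H));d=c["depth"]
    P=np.stack([(u-c["cx"])/f*d,-(v-c["cy"])/f*d,-d],-1)
    M=c["cam_to_world"];return P@M[:3,:3].T+M[:3,3]
if __name__=="__main__":
    t=load("top0.npz")
    for (a,b) in [((40,232),(735,60)),((75,366),(773,184))]:
        for p in (a,b):
            u,v=[(x+.5)/3.8-.5+o for x,o in zip(p,(165,130))];print(p,u,v,onz(t,u,v,40))
    P=cloud(t);z=P[...,2]
    g=t["pixels"].astype(int)
    # floor pixels: z 16..24 inside chute
    m=(z>15)&(z<25)&(np.ptp(g,axis=2)<25);m[:130]=0;m[240:]=0;m[:,:165]=0;m[:,375:]=0
    F=P[m];print(len(F),F.mean(0))
    r=cv2.minAreaRect(F[:,:2].astype(np.float32));print(r,cv2.boxPoints(r))
    br=(g.min(2)>215);br[:130]=0;br[240:]=0;br[:,:165]=0;br[:,375:]=0
    Q=P[br];print(len(Q),np.histogram(Q[:,2],bins=np.arange(0,100,5)))
E
python3 cal.py
```

```text
(40, 232) 175.1578947368421 190.68421052631578 [576.54977449 164.30868908  40.        ]
(735, 60) 358.0526315789474 145.42105263157896 [ 681.18206763 -211.59074348   40.        ]
(75, 366) 184.3684210526316 225.94736842105263 [504.41513527 141.89817194  40.        ]
(773, 184) 368.0526315789474 178.05263157894737 [ 610.85893932 -231.04514693   40.        ]
4117 [592.36206025 -13.45999384  19.60675725]
((604.87451171875, -31.547134399414062), (102.9087142944336, 385.40972900390625), 16.238195419311523) [[ 501.58652  139.082  ]
 [ 609.3591  -230.95276]
 [ 708.1625  -202.17627]
 [ 600.38995  167.85849]]
1135 (array([  0,   0,   7,  43,  12,  17,  66, 437, 302,   8,  16,  17,   0,
         0,   1, 132,  72,   0,   0]), array([ 0,  5, 10, 15, 20, 25, 30, 35, 40, 45, 50, 55, 60, 65, 70, 75, 80,
       85, 90, 95]))
```

```bash
python3 - <<'E'
from h import *
from cal import cloud
from scipy.optimize import least_squares
th=.2745;o=np.array([589.2,-19.7])
for n,box in(("top0",(130,240,165,375)),("side0",(165,300,215,295))):
    c=load(n+".npz");P=cloud(c);z=P[...,2];g=c["pixels"].astype(int)
    R=np.array([[np.cos(th),np.sin(th)],[-np.sin(th),np.cos(th)]])
    Q=(P[...,:2]-o)@R.T
    m=np.zeros(z.shape,bool);a=box;m[a[0]:a[1],a[2]:a[3]]=1
    rail=m&(abs(z-40)<3)&(g.min(2)>170)
    for sg in(-1,1):
        k=rail&(abs(Q[...,0]-sg*36)<9)
        if sg<0:k&=(Q[...,1]>55)|(Q[...,1]<-175)
        X=Q[k];fit=np.polyfit(X[:,1],X[:,0],1)
        print(n,sg,len(X),"slope",fit[0],"x@0",fit[1],"y ext",X[:,1].min(),X[:,1].max(),"z",z[k].mean())
    fl=m&(abs(z-20)<3)&(abs(Q[...,0])<50)&(Q[...,1]>60)&(Q[...,1]<170)
    print(" floor x",np.percentile(Q[fl][:,0],[1,50,99]),"z",z[fl].mean())
    ed=m&(z>70)&(z<85)&(Q[...,0]<-55)&(Q[...,0]>-90);X=Q[ed]
    if len(X):print(" edge x",X[:,0].mean(),"y",X[:,1].min(),X[:,1].max())
    arm_=m&(z>48)&(z<60)&(g.max(2)>150)&(abs(Q[...,0])<36)&(Q[...,1]>0)
    if arm_.any():print(" arm",Q[arm_].mean(0),z[arm_].mean())
    w=m&(abs(z-60)<3)&(abs(Q[...,0])<32)&(g.max(2)<70)
    X=Q[w];print(" wall",len(X),np.percentile(X[:,1],[0,2,10,90,98,100]) if len(X) else 0)
    w=m&(z>66)&(z<76)&(abs(Q[...,0])<32);X=Q[w];print(" boards",len(X),X.mean(0) if len(X) else 0)
    w=m&(z>24)&(abs(Q[...,0])<32)&(g.max(2)<75)&(Q[...,1]<15);X=Q[w];print(" dark",len(X),np.percentile(X[:,1],[0,2,98,100]))
E
```

```text
top0 -1 205 slope -0.0021177464033513356 x@0 -34.802185260964514 y ext -208.41075220785615 180.59663334447637 z 39.51120342767842
top0 1 515 slope -0.0027702359563281037 x@0 37.017805930902576 y ext -207.0581263400652 179.55324545688487 z 39.63072721623577
 floor x [-37.74352758   2.70231936  34.46263539] z 19.684260188680014
 edge x -68.86744414678068 y -160.2616624801133 43.041705536492834
 arm [-16.64873973  21.50561143] 55.04523842867066
 wall 63 [-105.20721066 -105.08372241 -104.15639776  -12.28617034  -11.68479525
  -11.573612  ]
 boards 145 [  1.21852958 -64.85743675]
 dark 776 [-105.42803786 -104.05359378  -12.2796645   -11.4000013 ]
side0 -1 112 slope -0.00213945114663052 x@0 -35.5585969412825 y ext -199.56519094146165 184.035541782825 z 39.371722076996434
side0 1 244 slope -0.0022567232341972115 x@0 36.21301127607824 y ext -204.69919276211328 181.39599852432534 z 39.357488420400365
 floor x [-31.42338488   1.23162088  33.3338433 ] z 19.575907270518446
 edge x -69.13822602855507 y -159.4494350295651 49.01525915898543
 arm [-19.32112283  25.08465897] 54.920583523380216
 wall 91 [-105.11445227 -100.75821622  -53.84755163   -8.92994709   -6.67653905
   -6.46844499]
 boards 153 [ -1.18748018 -60.72863057]
 dark 670 [-105.11445227  -98.02957578   -6.30770679   -4.85574232]
```

```bash
cat >> h.py <<'E'
TH=.2768;O=np.array([589.6,-18.0,0])
C=np.array([[np.cos(TH),-np.sin(TH),0],[np.sin(TH),np.cos(TH),0],[0,0,1]])  # chute->world
def toC(p): return (np.asarray(p)-O)@C
def toW(p): return O+C@np.asarray(p,float)
E
python3 - <<'E'
from h import *
from cal import cloud
from cell import arm
from scipy.spatial.transform import Rotation as Ro
for n in("top0","side0"):
    c=load(n+".npz");P=cloud(c);Q=(P-O)@C;z=P[...,2];hsv=cv2.cvtColor(c["pixels"],cv2.COLOR_BGR2HSV)
    m=(Q[...,0]>42)&(Q[...,0]<200)&(abs(Q[...,1])<200)&(z>15)
    k,l,st,ce=cv2.connectedComponentsWithStats(m.astype(np.uint8))
    for i in range(1,k):
        if st[i,4]>25:
            X=Q[l==i];print(n,st[i],X.min(0).round(),X.max(0).round())
s=arm.observe();R=Ro.from_rotvec(s["tool_rot"]).as_matrix();print(R.round(3));
print("in chute axes\n",(C.T@R).round(3));print(toC(s["ee_pos"]))
t=C@np.array([[0,0,-1],[1,0,0],[0,1,0]]).T
for y in [[0,0,-1]]:
    for zs in(1,-1):
        Z=np.array([zs,0,0.]);Y=np.array(y,float);X=np.cross(Y,Z);T=C@np.stack([X,Y,Z],1)
        print(zs,"X",X,"turn",Ro.from_matrix(R.T@T).as_rotvec())
E
```

```text
top0 [264 104  41  25 595] [ 126. -122.   16.] [155. -37.  61.]
top0 [210 125  22  29 449] [97. 45. 15.] [135.  86. 126.]
top0 [260 160  11   7  29] [ 47. -23.  15.] [60. -4. 21.]
side0 [188 193  21  64 859] [  96. -117.   15.] [158.  91. 129.]
[[-0.907 -0.001  0.422]
 [-0.422  0.002 -0.907]
 [-0.    -1.    -0.002]]
in chute axes
 [[-0.987 -0.     0.158]
 [-0.158  0.002 -0.987]
 [-0.    -1.    -0.002]]
[-455.44334701 -487.44312569  251.53869557]
1 X [ 0. -1.  0.] turn [ 0.00159377 -1.41181459 -0.00146143]
-1 X [0. 1. 0.] turn [1.52634196e-03 1.72977694e+00 1.66456452e-03]
```

carry_out(
  targets=[
    [0, 0, 0, 0, -0.1, 0, 0.37],
    [0, 0, 0, 0, -0.1, 0, 0.37],
    [0, 0, 0, 0, -0.1, 0, 0.37],
    [0, 0, 0, 0, -0.1, 0, 0.37],
    [0, 0, 0, 0, -0.1, 0, 0.37],
    [0, 0, 0, 0, -0.1, 0, 0.37],
    [0, 0, 0, 0, -0.1, 0, 0.37],
    [0, 0, 0, 0, -0.1, 0, 0.37],
    [0, 0, 0, 0, -0.1, 0, 0.37],
    [0, 0, 0, 0, -0.1, 0, 0.37],
    [0, 0, 0, 0, -0.1, 0, 0.37],
    [0, 0, 0, 0, -0.1, 0, 0.37],
    [0, 0, 0, 0, -0.1, 0, 0.37],
    [0, 0, 0, 0, -0.1, 0, 0.37],
    [0, 0, 0, 0, -0.012, 0, 0.37],
    [0, 0, 0, 0, 0, 0, 0.37],
  ],
  force=40,
)

```text
time_s: 1.43
ee_pos: [284.8, -611.6, 252.1]
tool_rot: [-1.326, 1.005, -1.004]
wrist_force: [-0.4, -0.0, -0.6]
opening: 55.5
```

```bash
cat > st.py <<'E'
from h import *
from cell import arm
from scipy.spatial.transform import Rotation as Ro
import sys
s=arm.observe();R=Ro.from_rotvec(s["tool_rot"]).as_matrix()
print("t",s["time_s"],"q",np.round(s["q"],2),"tcp chute",toC(s["ee_pos"]).round(2),"open",round(s["opening"],2),"F chute",(C.T@s["wrist_force"]).round(2),"M",np.round(s["moment"],2))
T=C@np.array([[0,0,1],[-1,0,0],[0,-1,0]],float)
print("turn err",Ro.from_matrix(R.T@T).as_rotvec().round(4))
if len(sys.argv)>1:
    g=np.array(eval(sys.argv[1]));print("tool shift",(R.T@(toW(g)-s["ee_pos"])).round(2))
E
python3 st.py "[-36.5,-140,150]"
```

```text
t 1.4333 q [-1.17  0.26  1.6   0.    1.27 -1.45] tcp chute [-455.39 -487.75  252.15] open 55.5 F chute [-0.41  0.1  -0.56] M [ 0.01 -0.12 -0.01]
turn err [ 0.0001 -0.0018 -0.0009]
tool shift [-348.4   102.43  418.28]
```

carry_out(
  targets=[
    [-0.0174, 0.0051, 0.0209, 0, 0, 0, 0.37],
    [-0.0174, 0.0051, 0.0209, 0, 0, 0, 0.37],
    [-0.0174, 0.0051, 0.0209, 0, 0, 0, 0.37],
    [-0.0174, 0.0051, 0.0209, 0, 0, 0, 0.37],
    [-0.0174, 0.0051, 0.0209, 0, 0, 0, 0.37],
    [-0.0174, 0.0051, 0.0209, 0, 0, 0, 0.37],
    [-0.0174, 0.0051, 0.0209, 0, 0, 0, 0.37],
    [-0.0174, 0.0051, 0.0209, 0, 0, 0, 0.37],
    [-0.0174, 0.0051, 0.0209, 0, 0, 0, 0.37],
    [-0.0174, 0.0051, 0.0209, 0, 0, 0, 0.37],
    [-0.0174, 0.0051, 0.0209, 0, 0, 0, 0.37],
    [-0.0174, 0.0051, 0.0209, 0, 0, 0, 0.37],
    [-0.0174, 0.0051, 0.0209, 0, 0, 0, 0.37],
    [-0.0174, 0.0051, 0.0209, 0, 0, 0, 0.37],
    [-0.0174, 0.0051, 0.0209, 0, 0, 0, 0.37],
    [-0.0174, 0.0051, 0.0209, 0, 0, 0, 0.37],
    [-0.0174, 0.0051, 0.0209, 0, 0, 0, 0.37],
    [-0.0174, 0.0051, 0.0209, 0, 0, 0, 0.37],
    [-0.0174, 0.0051, 0.0209, 0, 0, 0, 0.37],
    [-0.0174, 0.0051, 0.0209, 0, 0, 0, 0.37],
  ],
)

```text
time_s: 3.1
ee_pos: [592.4, -161.6, 150.3]
tool_rot: [-1.327, 1.005, -1.005]
wrist_force: [-0.5, 0.1, -0.0]
opening: 55.7
```

carry_out(
  targets=[
    [0, 0, 0, 0, 0, 0, 0.37],
    [0, 0, 0, 0, 0, 0, 0.37],
    [0, 0, 0, 0, 0, 0, 0.37],
  ],
)

```text
time_s: 3.35
ee_pos: [591.5, -163.0, 150.5]
tool_rot: [-1.328, 1.004, -1.003]
wrist_force: [-0.1, -0.5, 0.2]
opening: 55.6
```

```bash
python3 st.py "[-36.5,-140,150]"; cat > snap.py <<'E'
from h import *
from cell import arm
import sys
n=sys.argv[1]
ims=[]
for k,b in(("top",(110,250,160,390)),("side",(120,310,190,320))):
    c=arm.camera(k);np.savez(f"{k}_{n}.npz",**c);a=c["pixels"][b[0]:b[1],b[2]:b[3]]
    a=cv2.resize(a,(int(a.shape[1]*590/ a.shape[0]*(0.49 if k=="top" else 0.95)),int(590*(0.49 if k=="top" else .95))),interpolation=cv2.INTER_CUBIC)
    ims.append(a)
W=np.zeros((600,800,3),np.uint8)
x=0
for a in ims:
    w=min(a.shape[1],800-x);W[:a.shape[0],x:x+w]=a[:,:w];x+=w
cv2.imwrite(f"pics/{n}.png",W)
E
python3 snap.py a1
```

```text
t 3.35 q [-0.31  0.23  1.84 -0.    1.07 -0.59] tcp chute [ -37.76 -140.03  150.55] open 55.63 F chute [-0.21 -0.51  0.24] M [-0.05 -0.01 -0.03]
turn err [ 0.0007 -0.0004  0.0001]
tool shift [-0.03  0.55  1.26]
```

View pics/a1.png

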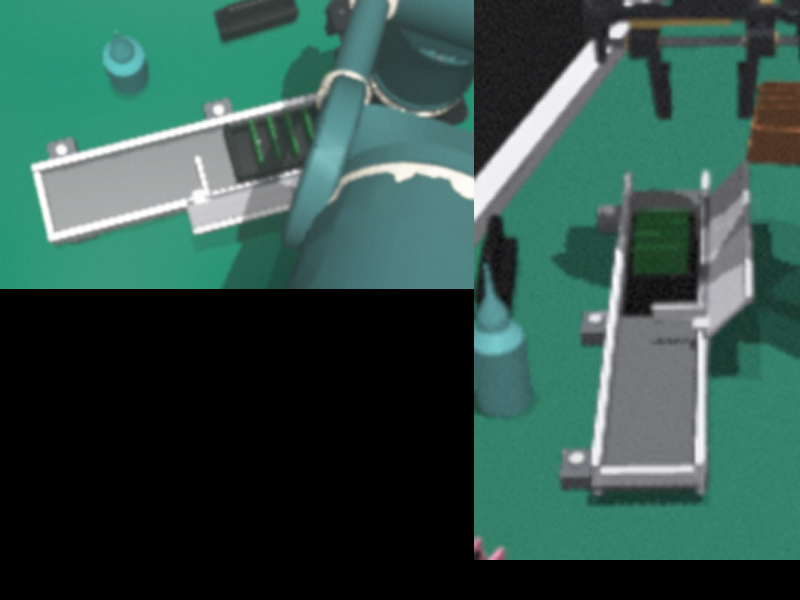

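carry_out(
  targets=[
    [0, 0.01, 0.0013, 0, 0, 0, 0.37],
    [0, 0.01, 0, 0, 0, 0, 0.37],
    [0, 0.01, 0, 0, 0, 0, 0.37],
    [0, 0.01, 0, 0, 0, 0, 0.37],
    [0, 0.008, 0, 0, 0, 0, 0.37],
    [0, 0.006, 0, 0, 0, 0, 0.37],
    [0, 0.004, 0, 0, 0, 0, 0.37],
    [0, 0.004, 0, 0, 0, 0, 0.37],
    [0, 0.004, 0, 0, 0, 0, 0.37],
    [0, 0.004, 0, 0, 0, 0, 0.37],
    [0, 0.004, 0, 0, 0, 0, 0.37],
    [0, 0, 0, 0, 0, 0, 0.37],
    [0, 0, 0, 0, 0, 0, 0.37],
  ],
)

```text
time_s: 4.53
ee_pos: [593.5, -162.4, 76.5]
tool_rot: [-1.327, 1.002, -1.003]
wrist_force: [2.7, 0.3, 0.8]
opening: 55.4
```

```bash
python3 st.py "[-36.5,-140,45]"; python3 snap.py a2
```

```text
t 4.5333 q [-0.31  0.32  1.89  0.    0.94 -0.58] tcp chute [ -35.7  -139.92   76.47] open 55.44 F chute [ 2.68 -0.45  0.76] M [ 0.07 -0.31  0.05]
turn err [-0.0007  0.0002 -0.    ]
tool shift [ 0.08 31.47 -0.82]
```

View pics/a2.png

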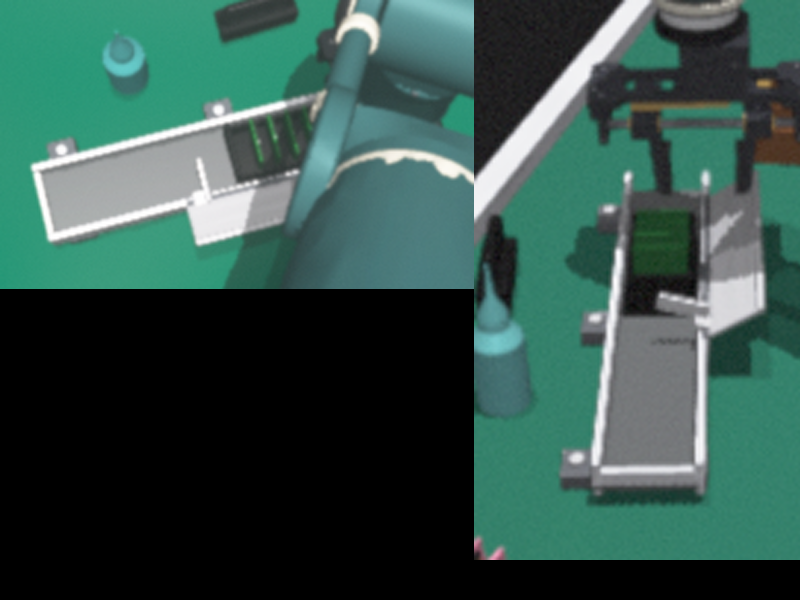

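The flap is turning, and the arm tip in the side view at (660,297) has risen. I'll keep pressing.

carry_out(
  targets=[
    [0, 0.003, -0.0004, 0, 0, 0, 0.37],
    [0, 0.003, -0.0004, 0, 0, 0, 0.37],
    [0, 0.003, 0, 0, 0, 0, 0.37],
    [0, 0.003, 0, 0, 0, 0, 0.37],
    [0, 0.003, 0, 0, 0, 0, 0.37],
    [0, 0.003, 0, 0, 0, 0, 0.37],
    [0, 0.003, 0, 0, 0, 0, 0.37],
    [0, 0.003, 0, 0, 0, 0, 0.37],
    [0, 0.003, 0, 0, 0, 0, 0.37],
    [0, 0.003, 0, 0, 0, 0, 0.37],
    [0, 0.001, 0, 0, 0, 0, 0.37],
    [0, 0, 0, 0, 0, 0, 0.37],
    [0, 0, 0, 0, 0, 0, 0.37],
  ],
)

```text
time_s: 5.72
ee_pos: [592.8, -162.5, 46.0]
tool_rot: [-1.327, 1.002, -1.003]
wrist_force: [0.3, 1.4, 2.4]
opening: 55.3
```

```bash
python3 st.py "[-36.5,-140,45]"; python3 snap.py a3
python3 - <<'E'
from h import *
from cal import cloud
for n in("top_a3","side_a3"):
    c=load(n+".npz");Q=(cloud(c)-O)@C
    g=c["pixels"].astype(int)
    m=(Q[...,0]>-100)&(Q[...,0]<-44)&(Q[...,1]>-20)&(Q[...,1]<38)&(Q[...,2]>8)&(Q[...,2]<50)&(g[...,2]>110)
    X=Q[m];
    if len(X)>10:
        f=np.polyfit(X[:,0],X[:,2],1);print(n,len(X),"flap slope deg",np.degrees(np.arctan(f[0])),"angle",np.radians(48)+np.arctan(f[0]),"z at -39",np.polyval(f,-39))
    m=(Q[...,0]>-60)&(Q[...,0]<-30)&(Q[...,1]>12)&(Q[...,1]<28)&(Q[...,2]>55)&(Q[...,2]<100);X=Q[m];print(" arm top",len(X),X.max(0) if len(X) else 0)
E
```

```text
t 5.7167 q [-0.31  0.35  1.9   0.    0.88 -0.59] tcp chute [ -36.42 -139.91   45.96] open 55.3 F chute [0.68 1.22 2.37] M [ 0.21  0.02 -0.07]
turn err [-0.0008  0.0002  0.0001]
tool shift [ 0.09  0.96 -0.08]
top_a3 634 flap slope deg 20.184084671216194 angle 1.1900367749713179 z at -39 40.491431181570434
 arm top 28 [-30.06743436  21.90454539  84.96038808]
side_a3 266 flap slope deg 21.635286626174377 angle 1.2153650271967167 z at -39 42.079756349955076
 arm top 64 [-30.45682295  27.63388928  84.4332543 ]
```

View pics/a3.png

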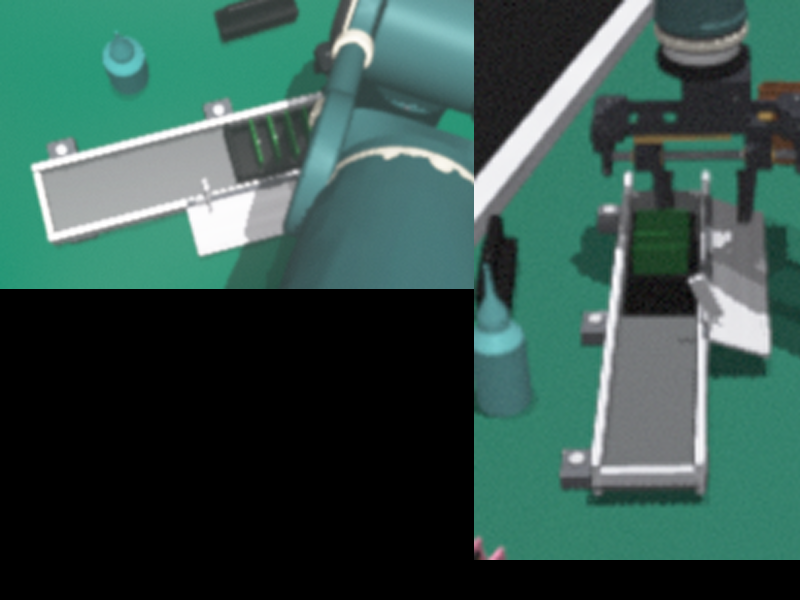

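carry_out(
  targets=[
    [0, 0.001, 0, 0, 0, 0, 0.37],
    [0, 0.001, 0, 0, 0, 0, 0.37],
    [0, 0, 0, 0, 0, 0, 0.37],
    [0, 0, 0, 0, 0, 0, 0.37],
  ],
)

```text
time_s: 6.15
ee_pos: [592.7, -162.9, 43.9]
tool_rot: [-1.327, 1.002, -1.003]
wrist_force: [0.4, 0.5, 5.0]
opening: 55.6
```

```bash
python3 st.py "[-36.5,-117,44]"; python3 snap.py a4; cat > chk.py <<'E'
from h import *
from cal import cloud
import sys
n0=sys.argv[1]
for n in("top_"+n0,"side_"+n0):
    c=load(n+".npz");Q=(cloud(c)-O)@C;g=c["pixels"].astype(int)
    m=(Q[...,0]>-84)&(Q[...,0]<-56)&(Q[...,1]>-20)&(Q[...,1]<38)&(Q[...,2]>8)&(Q[...,2]<50)&(g[...,2]>110)
    X=Q[m]
    if len(X)>10:
        f=np.polyfit(X[:,0],X[:,2],1);print(n,len(X),"gate angle",np.radians(48)+np.arctan(f[0]),"z at -39",np.polyval(f,-39))
    gr=(g[...,1]>g[...,2]+12)&(g[...,1]>g[...,0]+8)&(Q[...,2]>45)&(Q[...,2]<76)&(abs(Q[...,0])<30);X=Q[gr]
    if len(X)>5:print("  boards",len(X),X[:,1].min(),X[:,1].max(),"z",X[:,2].max())
    dk=(g.max(2)<70)&(Q[...,2]>24)&(Q[...,2]<66)&(abs(Q[...,0])<30)&(abs(Q[...,1])<175);X=Q[dk]
    if len(X)>5:print("  dark y",np.percentile(X[:,1],[0,2,98,100]).round(1))
E
python3 chk.py a3;python3 chk.py a4
```

```text
t 6.15 q [-0.31  0.36  1.91 -0.    0.88 -0.59] tcp chute [ -36.62 -140.22   43.91] open 55.61 F chute [0.5  0.38 5.04] M [ 0.09 -0.16 -0.  ]
turn err [-0.0007  0.0003  0.0005]
tool shift [-23.22  -0.11   0.13]
top_a3 402 gate angle 1.212947753724491 z at -39 41.135281963858034
  boards 248 -98.33160395292902 -37.08466070091149 z 74.74719692034773
  dark y [-103.   -92.   -24.8  -16. ]
side_a3 176 gate angle 1.1873352062103533 z at -39 40.62428965248422
  boards 412 -152.0663077074397 -30.648324392491844 z 73.41830716625998
  dark y [-144.4 -130.3   -7.2   -5.5]
top_a4 406 gate angle 1.2621859489982117 z at -39 40.58659713679799
  boards 249 -98.05895156283889 -37.17706419830607 z 75.15035466392385
  dark y [-102.8  -92.1  -23.5  -16.1]
side_a4 172 gate angle 1.2757942767001986 z at -39 41.70031232837277
  boards 413 -147.6441050277076 -12.69656091973464 z 75.99708175351236
  dark y [-143.9 -130.4   -7.7   -6. ]
```

The gate is at about 1.27 rad with 5 N on the fingertip. Next is the push.

carry_out(
  targets=[
    [-0.003, 0, 0, 0, 0, 0, 0.37],
    [-0.003, 0, 0, 0, 0, 0, 0.37],
    [-0.003, 0, 0, 0, 0, 0, 0.37],
    [-0.003, 0, 0, 0, 0, 0, 0.37],
    [-0.003, 0, 0, 0, 0, 0, 0.37],
    [-0.002, 0, 0, 0, 0, 0, 0.37],
    [-0.002, 0, 0, 0, 0, 0, 0.37],
    [-0.002, 0, 0, 0, 0, 0, 0.37],
    [-0.002, 0, 0, 0, 0, 0, 0.37],
    [-0.002, 0, 0, 0, 0, 0, 0.37],
    [-0.002, 0, 0, 0, 0, 0, 0.37],
    [-0.002, 0, 0, 0, 0, 0, 0.37],
    [-0.002, 0, 0, 0, 0, 0, 0.37],
    [-0.002, 0, 0, 0, 0, 0, 0.37],
    [-0.002, 0, 0, 0, 0, 0, 0.37],
    [-0.002, 0, 0, 0, 0, 0, 0.37],
    [-0.002, 0, 0, 0, 0, 0, 0.37],
  ],
)

```text
time_s: 7.67
ee_pos: [581.5, -125.0, 43.7]
tool_rot: [-1.328, 1.003, -1.003]
wrist_force: [-0.7, -5.0, 2.1]
opening: 55.7
```

```bash
python3 st.py "[-36.5,23,44]"; python3 snap.py a5; python3 chk.py a5
```

```text
t 7.6667 q [-0.25  0.32  1.95  0.    0.87 -0.53] tcp chute [ -36.99 -100.7    43.67] open 55.65 F chute [-2.05 -4.63  2.11] M [-0.82  0.06  0.02]
turn err [ 0.0001  0.0002 -0.0001]
tool shift [-123.7    -0.32    0.51]
top_a5 238 gate angle 1.2899291817424625 z at -39 41.36417908111317
  boards 84 -44.8401348296684 -20.127361323476237 z 74.62159023630068
  dark y [-47.  -38.4   0.9   1.7]
side_a5 170 gate angle 1.267494153011476 z at -39 41.260170714556125
  boards 428 -85.0822043930864 6.061392412207926 z 73.3675715117563
  dark y [-91.9 -85.6   9.7  11.8]
```

View pics/a5.png

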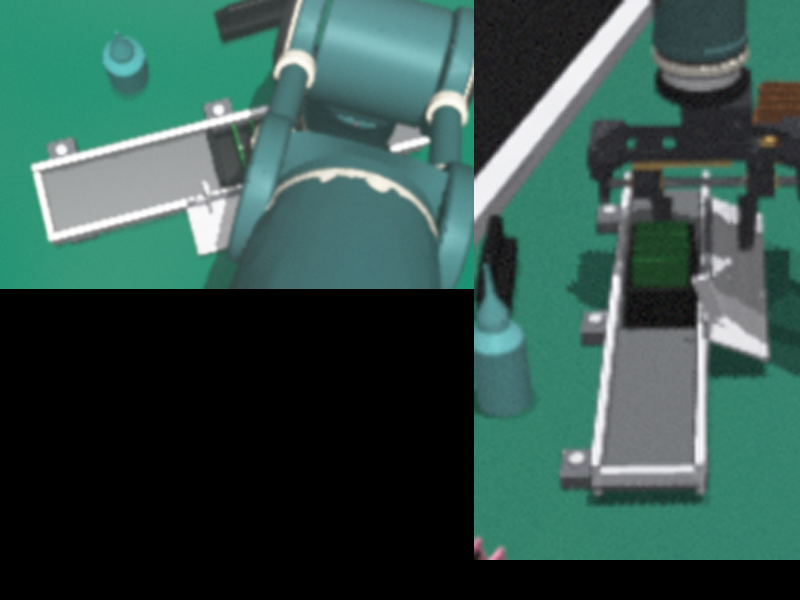

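The rack moves with the finger: its front is at chute y of about +4 and its rear at about -92. The gate is clear at 1.28.

carry_out(
  targets=[
    [-0.003, 0, 0.0004, 0, 0, 0, 0.37],
    [-0.004, 0, 0, 0, 0, 0, 0.37],
    [-0.004, 0, 0, 0, 0, 0, 0.37],
    [-0.004, 0, 0, 0, 0, 0, 0.37],
    [-0.004, 0, 0, 0, 0, 0, 0.37],
    [-0.004, 0, 0, 0, 0, 0, 0.37],
    [-0.004, 0, 0, 0, 0, 0, 0.37],
    [-0.004, 0, 0, 0, 0, 0, 0.37],
    [-0.004, 0, 0, 0, 0, 0, 0.37],
    [-0.004, 0, 0, 0, 0, 0, 0.37],
    [-0.003, 0, 0, 0, 0, 0, 0.37],
    [-0.002, 0, 0, 0, 0, 0, 0.37],
    [-0.001, 0, 0, 0, 0, 0, 0.37],
  ],
)

```text
time_s: 8.85
ee_pos: [569.6, -81.5, 43.8]
tool_rot: [-1.328, 1.003, -1.003]
wrist_force: [0.1, -4.5, 2.4]
opening: 55.4
```

```bash
python3 st.py "[-36.5,23,44]"; python3 snap.py a6; python3 chk.py a6
```

```text
t 8.85 q [-0.19  0.29  1.99 -0.    0.86 -0.46] tcp chute [-36.55 -55.65  43.75] open 55.44 F chute [-1.18 -4.36  2.38] M [-0.86  0.09 -0.  ]
turn err [0.     0.0005 0.    ]
tool shift [-78.65  -0.25   0.09]
  boards 29 -30.33454341950596 24.894977081836622 z 74.28401493315778
  dark y [-29.7 -29.5  44.3  44.9]
side_a6 58 gate angle 1.2737026217734915 z at -39 41.20186913466792
  boards 469 -57.869912540597866 48.81397607769369 z 73.77971870702629
  dark y [-63.8 -42.8  54.1  56.3]
```

View pics/a6.png

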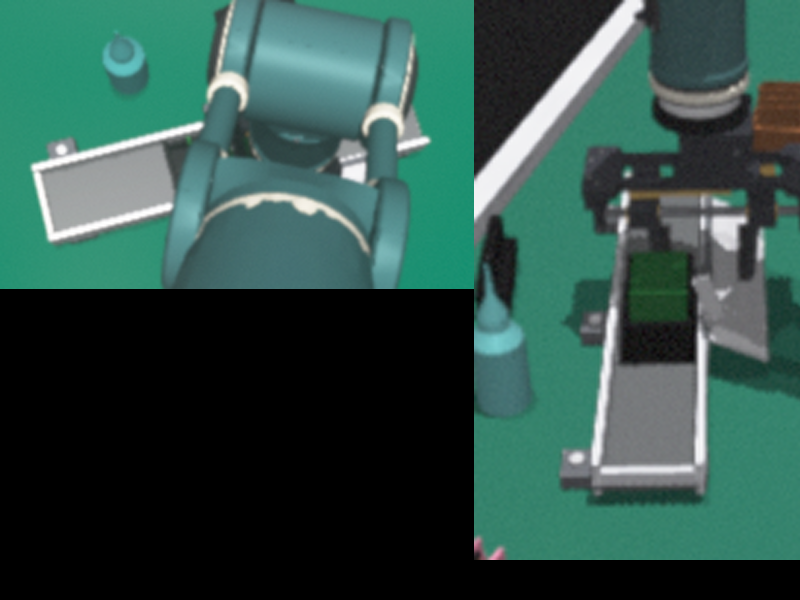

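carry_out(
  targets=[
    [-0.003, 0, 0, 0, 0, 0, 0.37],
    [-0.004, 0, 0, 0, 0, 0, 0.37],
    [-0.004, 0, 0, 0, 0, 0, 0.37],
    [-0.004, 0, 0, 0, 0, 0, 0.37],
    [-0.004, 0, 0, 0, 0, 0, 0.37],
    [-0.004, 0, 0, 0, 0, 0, 0.37],
    [-0.004, 0, 0, 0, 0, 0, 0.37],
    [-0.004, 0, 0, 0, 0, 0, 0.37],
    [-0.004, 0, 0, 0, 0, 0, 0.37],
    [-0.003, 0, 0, 0, 0, 0, 0.37],
    [-0.003, 0, 0, 0, 0, 0, 0.37],
    [-0.002, 0, 0, 0, 0, 0, 0.37],
    [-0.001, 0, 0, 0, 0, 0, 0.37],
  ],
)

```text
time_s: 10.03
ee_pos: [557.7, -39.4, 43.8]
tool_rot: [-1.328, 1.003, -1.003]
wrist_force: [0.2, -4.2, 3.3]
opening: 55.7
```

```bash
python3 st.py "[-36.5,23,44]"; python3 snap.py a7; python3 chk.py a7
```

```text
t 10.0333 q [-0.12  0.27  2.03 -0.    0.85 -0.39] tcp chute [-36.54 -11.9   43.78] open 55.7 F chute [-1.   -4.08  3.28] M [-0.91  0.   -0.05]
turn err [-0.      0.0002  0.0002]
tool shift [-34.9   -0.22   0.05]
  boards 58 27.921043377092285 50.07802501411442 z 75.00585011965165
  dark y [16.8 18.3 88.  88.9]
side_a7 11 gate angle 1.3169891682455794 z at -39 41.927675123172094
  boards 509 -0.22204139943914528 93.1013427862285 z 74.0800108143892
  dark y [-14.6   1.3  98.   98.8]
```

View pics/a7.png

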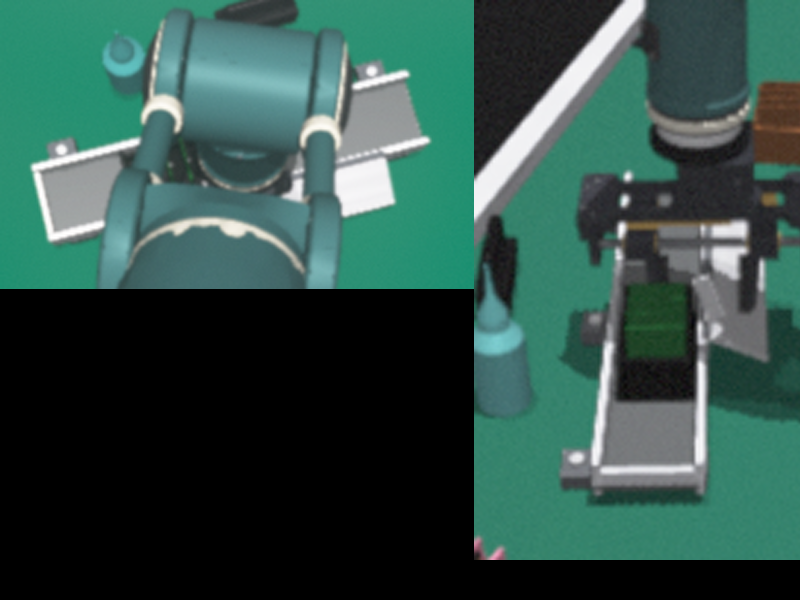

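carry_out(
  targets=[
    [-0.002, 0, 0, 0, 0, 0, 0.37],
    [-0.003, 0, 0, 0, 0, 0, 0.37],
    [-0.003, 0, 0, 0, 0, 0, 0.37],
    [-0.003, 0, 0, 0, 0, 0, 0.37],
    [-0.003, 0, 0, 0, 0, 0, 0.37],
    [-0.003, 0, 0, 0, 0, 0, 0.37],
    [-0.002, 0, 0, 0, 0, 0, 0.37],
  ],
)

```text
time_s: 10.72
ee_pos: [552.5, -21.3, 43.7]
tool_rot: [-1.328, 1.003, -1.003]
wrist_force: [-1.0, -5.2, 3.3]
opening: 55.4
```

```bash
python3 st.py "[-36.5,23,44]"
```

```text
t 10.7167 q [-0.08  0.26  2.04 -0.    0.84 -0.36] tcp chute [-36.56   6.99  43.74] open 55.39 F chute [-2.41 -4.76  3.33] M [-0.91 -0.04 -0.02]
turn err [-0.      0.0001  0.0002]
tool shift [-16.01  -0.26   0.06]
```

carry_out(
  targets=[
    [-0.002, 0, 0, 0, 0, 0, 0.37],
    [-0.003, 0, 0, 0, 0, 0, 0.37],
    [-0.003, 0, 0, 0, 0, 0, 0.37],
    [-0.003, 0, 0, 0, 0, 0, 0.37],
    [-0.003, 0, 0, 0, 0, 0, 0.37],
    [-0.002, 0, 0, 0, 0, 0, 0.37],
    [-0.001, 0, 0, 0, 0, 0, 0.37],
    [0, 0, 0, 0, 0, 0, 0.37],
  ],
)

```text
time_s: 11.38
ee_pos: [547.8, -4.8, 43.8]
tool_rot: [-1.328, 1.003, -1.003]
wrist_force: [-0.3, -4.5, 3.5]
opening: 54.9
```

```bash
python3 st.py "[-36.5,-30,44]"; python3 snap.py a8; python3 chk.py a8
```

```text
t 11.3833 q [-0.05  0.25  2.05  0.    0.84 -0.33] tcp chute [-36.59  24.12  43.78] open 54.9 F chute [-1.48 -4.28  3.46] M [-0.75  0.03  0.02]
turn err [ 0.0001  0.0001 -0.0001]
tool shift [54.12 -0.22  0.09]
  boards 88 63.53463568027348 104.40746741146485 z 75.87365555209965
  dark y [ 58.1  60.3 100.  112.3]
side_a8 20 gate angle 1.2397890165369032 z at -39 40.14111906560271
  boards 553 21.349421681177393 129.04382490542045 z 73.34631920173399
  dark y [ 17.8  36.4 133.7 135. ]
```

View pics/a8.png

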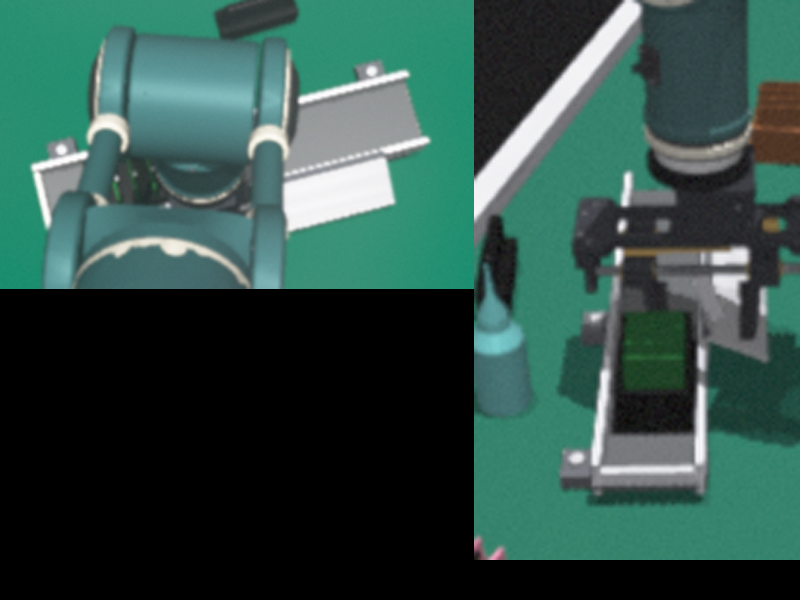

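The rack's rear is at about +32, past the gate line. I'll pull back with the flap still held so the finger clears the arm's path, then check that the rack stayed put.

carry_out(
  targets=[
    [0.002, 0, 0, 0, 0, 0, 0.37],
    [0.005, 0, 0, 0, 0, 0, 0.37],
    [0.006, 0, 0, 0, 0, 0, 0.37],
    [0.006, 0, 0, 0, 0, 0, 0.37],
    [0.006, 0, 0, 0, 0, 0, 0.37],
    [0.006, 0, 0, 0, 0, 0, 0.37],
    [0.006, 0, 0, 0, 0, 0, 0.37],
    [0.006, 0, 0, 0, 0, 0, 0.37],
    [0.006, 0, 0, 0, 0, 0, 0.37],
    [0.006, 0, 0, 0, 0, 0, 0.37],
    [0.004, 0, 0, 0, 0, 0, 0.37],
    [0.002, 0, 0, 0, 0, 0, 0.37],
    [0, 0, 0, 0, 0, 0, 0.37],
  ],
)

```text
time_s: 12.57
ee_pos: [564.8, -64.3, 43.8]
tool_rot: [-1.328, 1.002, -1.003]
wrist_force: [-2.7, -0.5, 3.3]
opening: 55.5
```

```bash
python3 st.py "[-36.5,-30,160]"; python3 snap.py a9; python3 chk.py a9
```

```text
t 12.5667 q [-0.16  0.28  2.01 -0.    0.85 -0.43] tcp chute [-36.51 -37.74  43.79] open 55.55 F chute [-2.76  0.24  3.29] M [-0.04  0.29 -0.01]
turn err [-0.0002 -0.      0.0006]
tool shift [-7.6700e+00 -1.1621e+02  3.0000e-02]
  boards 151 46.30420182266618 106.95230307389707 z 75.42209206584914
  dark y [ 42.8  54.2 124.3 124.8]
side_a9 27 gate angle 1.2352451269582285 z at -39 40.16537690691683
  boards 545 38.92571047937791 128.5264789604859 z 73.83233196449703
  dark y [-43.  -29.5 133.6 134.7]
```

View pics/a9.png

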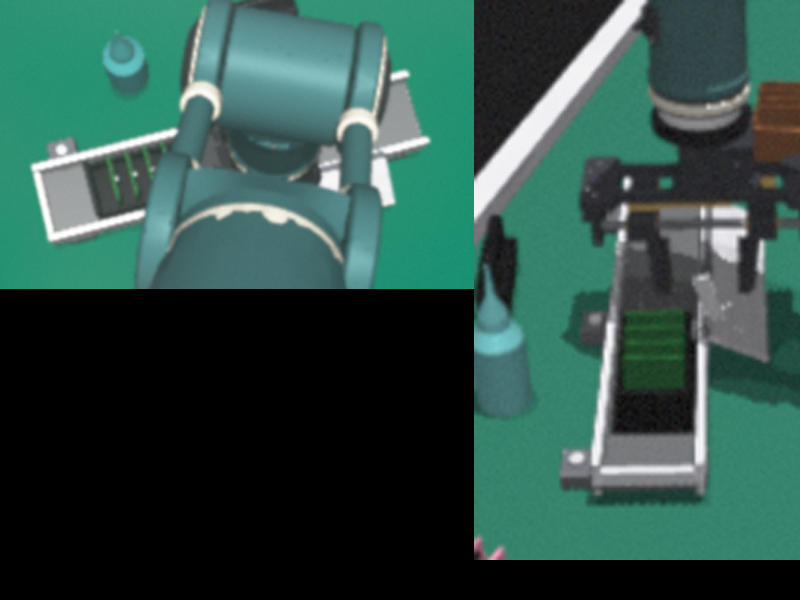

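carry_out(
  targets=[
    [0, -0.003, 0, 0, 0, 0, 0.37],
    [0, -0.004, 0, 0, 0, 0, 0.37],
    [0, -0.005, 0, 0, 0, 0, 0.37],
    [0, -0.005, 0, 0, 0, 0, 0.37],
    [0, -0.005, 0, 0, 0, 0, 0.37],
    [0, -0.005, 0, 0, 0, 0, 0.37],
    [0, -0.005, 0, 0, 0, 0, 0.37],
    [0, -0.005, 0, 0, 0, 0, 0.37],
    [0, -0.005, 0, 0, 0, 0, 0.37],
    [0, -0.005, 0, 0, 0, 0, 0.37],
    [0, -0.006, 0, 0, 0, 0, 0.37],
    [0, -0.01, 0, 0, 0, 0, 0.37],
    [0, -0.015, 0, 0, 0, 0, 0.37],
    [0, -0.02, 0, 0, 0, 0, 0.37],
    [0, -0.02, 0, 0, 0, 0, 0.37],
    [0, -0.02, 0, 0, 0, 0, 0.37],
    [0, -0.02, 0, 0, 0, 0, 0.37],
  ],
)

```text
time_s: 14.08
ee_pos: [563.9, -63.6, 203.0]
tool_rot: [-1.328, 1.003, -1.002]
wrist_force: [0.1, -0.8, -0.3]
opening: 55.5
```

carry_out(
  targets=[
    [0.02, 0, 0, 0, 0, 0, 0.37],
    [0.03, 0, 0, 0, 0, 0, 0.37],
    [0.03, 0, 0, 0, 0, 0, 0.37],
    [0.03, 0, 0, 0, 0, 0, 0.37],
    [0.03, 0, 0, 0, 0, 0, 0.37],
    [0.03, 0, 0, 0, 0, 0, 0.37],
    [0.03, 0, 0, 0, 0, 0, 0.37],
    [0.03, 0, 0, 0, 0, 0, 0.37],
    [0.02, 0, 0, 0, 0, 0, 0.37],
    [0, 0, 0, 0, 0, 0, 0.37],
    [0, 0, 0, 0, 0, 0, 0.37],
  ],
)

```text
time_s: 15.0
ee_pos: [632.4, -304.8, 201.5]
tool_rot: [-1.327, 1.005, -1.003]
wrist_force: [-0.8, 0.4, 0.1]
opening: 55.7
```

```bash
python3 st.py; python3 snap.py b1; python3 chk.py b1
```

```text
t 15.0 q [-0.48  0.35  1.59  0.    1.2  -0.76] tcp chute [ -37.21 -287.62  201.55] open 55.65 F chute [-0.69  0.6   0.13] M [-0.04 -0.09 -0.08]
turn err [ 0.0007 -0.0018 -0.001 ]
  boards 212 45.73343418865834 107.60740854518247 z 75.03038515918558
  dark y [ 55.7  59.8 123.4 123.6]
  boards 553 21.803281066077503 128.6030187160496 z 73.39736052128592
  dark y [ 36.1  41.  134.2 135.9]
```

View pics/b1.png

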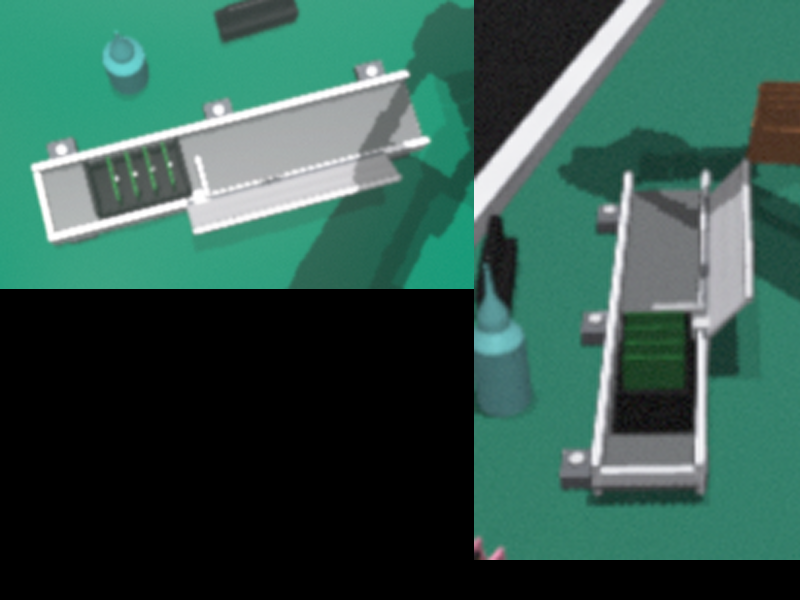

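```bash
python3 - <<'E'
from h import *
from cal import cloud
for n in ("top0","top_b1"):
    c=load(n+".npz");Q=(cloud(c)-O)@C;g=c["pixels"].astype(int);z=Q[...,2]
    m=(abs(z-60)<3)&(abs(Q[...,0])<28)&(g.max(2)<80)&(abs(Q[...,1])<180);X=Q[m]
    print(n,len(X),"wall tops y",np.percentile(X[:,1],[1,99]))
    a=(z>48)&(z<60)&(g.max(2)>150)&(Q[...,0]>-34)&(Q[...,0]<10)&(abs(Q[...,1]-20)<9);print(" arm y,z",Q[a][:,1:].mean(0))
    for nm,k in(("bottle",(Q[...,0]>90)&(Q[...,0]<140)&(Q[...,1]>30)&(Q[...,1]<100)&(z>15)),("brush",(Q[...,0]>120)&(Q[...,0]<160)&(Q[...,1]>-130)&(Q[...,1]<-30)&(z>15)),("reel",(np.hypot(cloud(c)[...,0]-408,cloud(c)[...,1]-94)<45)&(z>15))): print(" ",nm,Q[k].mean(0).round(1))
E
```

```text
top0 121 wall tops y [-107.21816993  -13.11529983]
 arm y,z [19.99652159 55.09374053]
  bottle [109.2  64.8  64.9]
  brush [138.2 -77.6  37.2]
  reel [-144.5  160.    37.2]
top_b1 14 wall tops y [ 35.88312883 124.56639522]
 arm y,z [20.02929453 55.31434824]
  bottle [109.2  64.7  64.9]
  brush [138.3 -77.7  37. ]
  reel [-144.5  160.    37.2]
```

The rack's rear is at about 30 to 32, against the 24 needed. The gate is shut, the bystanders haven't moved, and the hand is clear, so I'm handing in.

```bash
python3 -c "
from cell import arm
print(arm.sign_off())"
```

```text
the job is handed in; nothing more can be done
None
```

The rack is past the gate and the gate is shut behind it. I handed the job in after about 15 s of the 54 s allowed.

**What I did:** With the gripper pointing down and partly open, one fingertip pressed the flap while the other finger pushed the rack's rear wall about 138 mm along the lane. I then drew back about 60 mm with the flap still held, let the gate drop shut, and moved the hand away up and back.

**Last checks:**
- **Gate while pushing:** it read 1.24 to 1.32 rad in the pictures during the push, above the 1.15 needed. Only the side camera could see it for the last part, with few pixels (1.24 there).
- **Rack:** its rear is about 10 to 12 mm past the gate line, against the 4 mm needed. It looks flat in the lane in both views.
- **Gate after:** the arm is back at its starting position, to within about 0.2 mm.
- **Bottle, brush and reel:** unmoved, to within about 0.2 mm.
- **Forces:** wrist force readings stayed under about 6 N, and the hand was touching nothing at the end.

**Disagreement:** the side camera put the rack's front about 10 mm further along than the top camera. It already read too far at the start, so I relied on the top view and the finger's position.

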